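# Load spacer rings and hold the index plunger back

## Task

Load the indexing fixture: thread the larger spacer ring down its post, then the smaller one on top of it, each flat and fully home. Then take the black knob of the sprung index plunger and pull it straight up, fully back against its stop, so that the pin is clear of its hole, and keep holding it there: the job finishes with the knob in the gripper and the plunger still held back. Leave everything else on the bench where it stands.

Things in the scene. Friction and masses are not known exactly. Their poses are not given: they have to be found in the camera images.
- index_fixture: Fixed fixture. Origin at surface level under the post axis, z up. 12 mm thick base plate, x -60 to 125 mm, y +-60 mm. On it a round turntable 92 mm across, top 30 mm above the surface, with an upright steel post at its centre; a dark arm 26 mm wide, top also at 30 mm, runs along +x to x = 127 mm and carries the sprung plunger 95 mm from the post. Only the plunger moves.
- post_seat (a point): Point on the post's axis at the turntable's top face, 30 mm above the work surface: where the underside of the lowest ring belongs. z up, x along the index arm. The post is 16 mm in diameter and stands 40 mm above this point; its top 8 mm taper to a 7 mm wide tip.
- post_tip (a point): Top of the post, on its axis, 70 mm above the work surface.
- ring_large: The larger dark steel spacer ring, 54 mm outside diameter, bore 20 mm, 14 mm high, about 0.12 kg, lying flat and loose on the work surface. Origin at the centre of its underside, z along its axis. Both faces alike.
- ring_small: The smaller dark steel spacer ring, 38 mm outside diameter, bore 20 mm, 14 mm high, about 0.06 kg, lying flat and loose on the work surface. Origin at the centre of its underside, z along its axis. Both faces alike.
- plunger_knob (a point): Centre of the black knurled knob of the sprung plunger, on its vertical axis; moves with it. Knob 28 mm in diameter, 28 mm high (14 mm above and below this point; 24 mm across its lowest 5 mm), at rest 42 to 70 mm above the surface. Under it, up to 39 mm, a fixed barrel 19 mm in diameter.
- index_plunger (a joint): How far the plunger is pulled straight up, m: 0 seated (the spring holds it there), 0.016 fully back against its stop. The spring pulls down with about 4.5 N when seated, about 12 N when fully back, and snaps it home if let go.
- pin_tip (a point): Lower end of the plunger's 8 mm steel pin, on its axis; moves with the plunger. Seated it is 8 mm down in the hole; fully back it is 8 mm above the base plate.
- pin_hole (a point): Mouth of the seat hole at the base plate's top face, 12 mm above the work surface, below the plunger; z up.
- tape_roll: Bystander, loose: lime-green roll of tape lying flat, 56 mm across, 19 mm high. Origin at the centre of its underside.
- dish_35a: Bystander, loose: small pale round lidded dish, 39 mm across, 11 mm high. Origin at the centre of its underside.
- dish_60: Bystander, loose: pale round lidded dish, 61 mm across, 14 mm high. Origin at the centre of its underside.
- oil_bottle: Bystander, loose: brown dropper bottle with black cap, 33 mm wide, 90 mm tall. Origin at the centre of its underside.
- objective_can: Bystander, loose: white can with black lid, 41 mm across, 66 mm tall. Origin at the centre of its underside.
- buffer_bottle: Bystander, loose: white bottle, 33 mm wide, 70 mm tall. Origin at the centre of its underside.
- bench_timer: Bystander, loose: white bench timer, 38x62x60 mm. Origin at the centre of its underside.
Mind the look-alikes: they are no part of the job. Leave any orange or pink look-alike of the ring_small alone. What is shaped like the ring_large but blue is not meant.

How it is judged:
By the outcome, as a careful person would: the job done as asked, in the order asked, and still so for the second after the job is handed in, while the arm keeps its last pose, push and grip.
It also fails if it takes over 64 s, if anything falls off the work surface, if the arm or the gripper's body presses on something with over 40 N, if the wrist force passes 120 N, or if a joint passes its speed limit or range.

## Robot

A 6-joint arm with a two-finger parallel gripper is mounted at the origin on a cart in front of the work surface, level with it; the furniture and walls round the work are solid. World frame = base frame: x ahead of the robot, y to its left, z up, the work surface at z = 0. Lengths are in m, angles in rad, forces in N, time in s.
With the tool pointing down it reaches from about 0.35 to 0.975 m from the base axis. Payload 4.9 kg.
Tool frame: the origin (TCP) lies midway between the tips of the shut fingers; the grasp point (between the pads) lies 19 mm behind it; z points along the fingers, y is the line along which they close (so a half turn about z gives the same grasp; the last joint's range is limited). The gripper opens to 85 mm and grips with 20 to 120 N. Pads are 22 mm wide; open, the fingers measure 114 mm over their backs; the gripper's body (76 mm by 85 mm) begins 54 mm behind the grasp point. The pads swing forward as they close: fully open they stand 13 mm farther back than shut.
Start: joints at [-1.223, 0.053, 1.613, -0, 1.476, -0.119], TCP at [0.281, -0.558, 0.198] pointing down, gripper open.
Joint ranges: [-3.01, 3.01], [-1.01, 2.22], [0.06, 2.58], [-1.02, 4.17], [0.09, 2.62], [-3.14, 3.14]. Speed limits (rad/s): [2.57, 2.57, 3.14, 3.14, 3.14, 3.14].

## Interface

Orientations are given as a unit quaternion [w, x, y, z].
In Python, from plant import manip gives the robot as it stands.
- The arm moves only by the tool carry_out, never from a script. Its argument "moves" is a list of rows, each a list of 7 numbers: the opening, from 0 (shut) to 1 (fully open), then the shift along the tool's x, y, z normalised to -1 to 1, where 1 is 0.4 m, then the turn, a rotation vector about the tool's x, y, z normalised to -1 to 1, where 1 is 0.5 rad. In form: [[grip, dx, dy, dz, rx, ry, rz], ...]. A call has 1 to 8 rows; each row is the pose to reach, as a shift and turn from the pose commanded when the call began, along the tool's axes at that moment; what a row does not reach only later rows make up. A row lasts 1/12 s, in which the tool goes at most 41.7 mm and 7.16 degrees, less where a joint would pass 70% of its speed; a pose out of reach is approached as far as the arm can. A call with a number of a shift or a turn outside -1 to 1 is refused whole. A call with a gripper value outside its range is refused whole. The fingers move at their own pace and stop on an object; the grip force is fixed at half the most. Time passes only in rows, so rows that repeat a pose let the fingers close. It gives the time, the measured TCP pose, the force and the opening at its end, in the units of the state.
- manip.state(): the state, without advancing time (a new reading comes with each control period).
- manip.grab_frame(name): name is "scene" or "top"; returns the picture (400x640x3 uint8, red, green, blue); there is no depth.
- manip.camera_info(name): a dict with "intrinsics" (3x3 intrinsics, pixels), "distortion" ([k1, k2, p1, p2, k3] as OpenCV has them; the pictures are not rectified), "extrinsics" (4x4, takes a point from world to camera coordinates). Camera axes: x right, y down, z forward; pixel columns grow to the right and rows downward; lengths in m; the calibration is good to about 2 mm. A picture is of the moment at which its call begins. camera_info takes no time and is no camera call.
- manip.job_done(): hands the job in, once; it reports no verdict.
The state is a dict: "time": time; "joint_pos": joint angles; "joint_vel": joint speeds; "joint_efforts": joint torques, N m; "tool_pos": TCP position; "tool_rot": TCP orientation; "contact_force": force on the tool from outside, world axes, zero at the start; "ft_torque": the same for the moment, N m; "gripper_width": opening from 0.0 (shut) to 1.0 (fully open).
Only numpy, scipy, OpenCV 4.12 (cv2) and the standard library are available. Lean on these libraries where they do the work, as an engineer would, in place of code of your own. Each camera call takes 0.05 s, during which the arm holds its last target. There are 200 camera calls.

## Working session

There is one attempt and no reset: what is moved stays moved. The work goes in short steps, Python scripts to look and compute and a tool call to move; the robot and the scene stay as the last step left them, time stands still between calls to the robot, and variables do not carry over. Pictures are saved under pics/ and viewed, on a budget of 10 in all, crops included, one or two more only if the job needs it, and the job is handed in when it is done.

Besides the shell and the picture viewer there is one more tool, called after "Emit:" in YAML: its name, and indented under it one key for each argument. carry_out: Moves the arm, as the interface text tells. Scaled input: -1 to 1 covers 0.4 m each way for a shift and 0.5 rad each way for a turn. Its arguments: {"type":"object","properties":{"moves":{"type":"array"}},"required":["moves"]}

```bash
mkdir -p pics; ls; python3 - <<'E'
from plant import manip
import cv2, numpy as np
np.set_printoptions(precision=4,suppress=True)
for n in("scene","top"):
    f=manip.grab_frame(n); cv2.imwrite(f"pics/{n}0.png",f[:,:,::-1]); 
    c=manip.camera_info(n); print(n,c["intrinsics"],c["distortion"],c["extrinsics"])
    E=np.array(c["extrinsics"]); print("cam at",-E[:3,:3].T@E[:3,3])
print(manip.state())
E
```

```text
pics
scene [[443.6365   0.     322.7016]
 [  0.     443.6365 201.7079]
 [  0.       0.       1.    ]] [-0.0134  0.      0.      0.      0.    ] [[ 0.634  -0.773  -0.0222 -0.3699]
 [-0.3613 -0.2706 -0.8923  0.2864]
 [ 0.6838  0.5738 -0.4509  0.7226]
 [ 0.      0.      0.      1.    ]]
cam at [-0.1561 -0.6229  0.5732]
top [[480.9971   0.     325.0918]
 [  0.     480.9971 187.5196]
 [  0.       0.       1.    ]] [-0.1355  0.      0.      0.      0.    ] [[-0.0255 -0.9997  0.0037  0.0025]
 [-0.9943  0.025  -0.1033  0.5855]
 [ 0.1032 -0.0063 -0.9946  1.1789]
 [ 0.      0.      0.      1.    ]]
cam at [ 0.4606 -0.0046  1.233 ]
{'time': 0.1, 'joint_pos': array([-1.223 ,  0.0533,  1.6141,  0.    ,  1.476 , -0.119 ]), 'joint_vel': array([ 0.0005, -0.002 , -0.001 , -0.0011, -0.0002, -0.0021]), 'joint_efforts': array([ -0.    , -39.4905, -37.1363,  -0.0002,   0.0039,  -0.    ]), 'tool_pos': array([ 0.2811, -0.5575,  0.1968]), 'tool_rot': array([-0.0009,  0.9729,  0.2313, -0.0001]), 'contact_force': array([-0.2644, -0.126 , -0.3528]), 'ft_torque': array([0.0338, 0.0404, 0.0615]), 'gripper_width': 0.9983019720313939}
```

View pics/scene0.png

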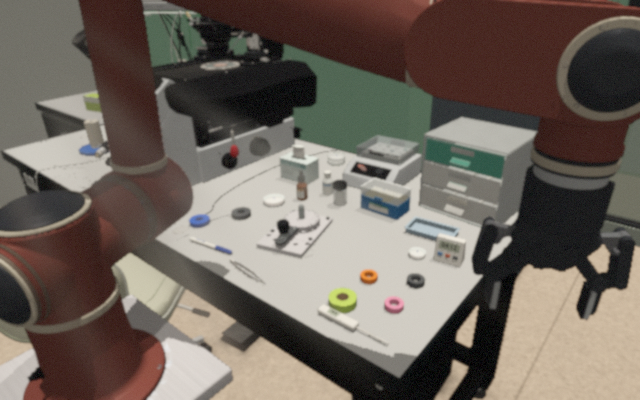

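View pics/top0.png

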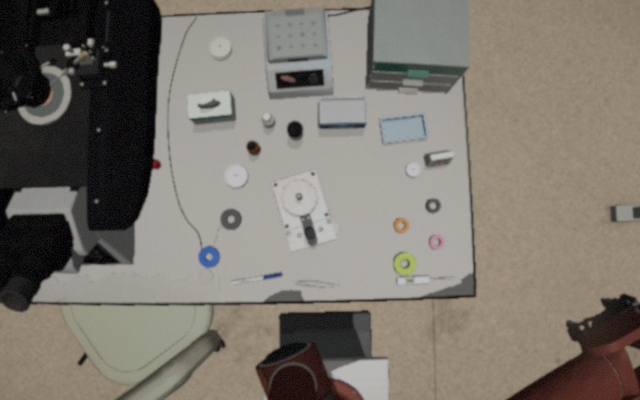

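The top view shows the large dark ring at (231,218), the small dark ring at (433,205), the post near (299,197) and the knob near (310,235). Blue, orange and pink are look-alikes. In the scene view, the large ring is at (241,213), the small at (415,281), the post at (301,212) and the knob at (283,227). Next I'll measure these.

```bash
cat > h.py <<'E'
import cv2, numpy as np
from plant import manip
np.set_printoptions(precision=4,suppress=True)
CI={n:manip.camera_info(n) for n in("scene","top")}
def ray(n,uv):
    c=CI[n];E=np.array(c["extrinsics"]);p=cv2.undistortPoints(np.array([[uv]],float),np.array(c["intrinsics"]),np.array(c["distortion"]))[0,0]
    return -E[:3,:3].T@E[:3,3], E[:3,:3].T@np.array([p[0],p[1],1])
def onz(n,uv,z):
    o,d=ray(n,uv);return o+d*(z-o[2])/d[2]
def proj(n,P):
    c=CI[n];E=np.array(c["extrinsics"]);r=cv2.Rodrigues(E[:3,:3])[0]
    return cv2.projectPoints(np.array([P],float),r,E[:3,3],np.array(c["intrinsics"]),np.array(c["distortion"]))[0][0,0]
def tri(a,b):
    (o1,d1),(o2,d2)=ray("top",a),ray("scene",b)
    s=np.linalg.lstsq(np.c_[d1,-d2],o2-o1,rcond=None)[0]
    p,q=o1+s[0]*d1,o2+s[1]*d2; return (p+q)/2,np.linalg.norm(p-q)
def dark(n,f,uv,r,th):
    x,y=map(int,uv);g=cv2.cvtColor(f,cv2.COLOR_RGB2GRAY)[y-r:y+r+1,x-r:x+r+1]
    cs=cv2.findContours((g<th).astype(np.uint8),cv2.RETR_EXTERNAL,cv2.CHAIN_APPROX_NONE)[0]
    c=max(cs,key=cv2.contourArea)+np.array([[x-r,y-r]]);return c[:,0,:].astype(float)
E
python3 - <<'E'
from h import *
t=cv2.imread("pics/top0.png")[:,:,::-1];s=cv2.imread("pics/scene0.png")[:,:,::-1]
for nm,uv,r in(("large",(231,218),17),("small",(433,205),13),("knob",(310,236),8)):
    c=dark("top",t,uv,r,110); e=cv2.fitEllipse(c.astype(np.float32)); 
    z=.07 if nm=="knob" else .010
    P=onz("top",e[0],z); print(nm,e,P,"scene px",proj("scene",P))
print("post seat/tip guess",onz("top",(299,197),.05))
def crop(f,x,y,w,h,k):return cv2.resize(f[y:y+h,x:x+w],None,fx=k,fy=k,interpolation=cv2.INTER_CUBIC)
a=crop(t,265,165,80,90,5);b=crop(s,250,195,80,60,5)
b=cv2.copyMakeBorder(b,0,150,0,0,cv2.BORDER_CONSTANT)
cv2.imwrite("pics/fix.png",np.hstack([a,b])[:,:,::-1])
E
```

```text
large ((230.62252807617188, 218.80809020996094), (19.144224166870117, 19.48976707458496), 77.65855407714844) [0.5133 0.2307 0.01  ] scene px [240.403  212.6485]
small ((432.3719787597656, 205.2055206298828), (12.951265335083008, 13.590187072753906), 78.33244323730469) [ 0.535  -0.2865  0.01  ] scene px [414.5627 279.6975]
knob ((309.986572265625, 234.98471069335938), (9.663646697998047, 19.04240608215332), 161.14022827148438) [0.4672 0.0273 0.07  ] scene px [281.0822 222.3645]
post seat/tip guess [0.5614 0.0528 0.05  ]
```

View pics/fix.png

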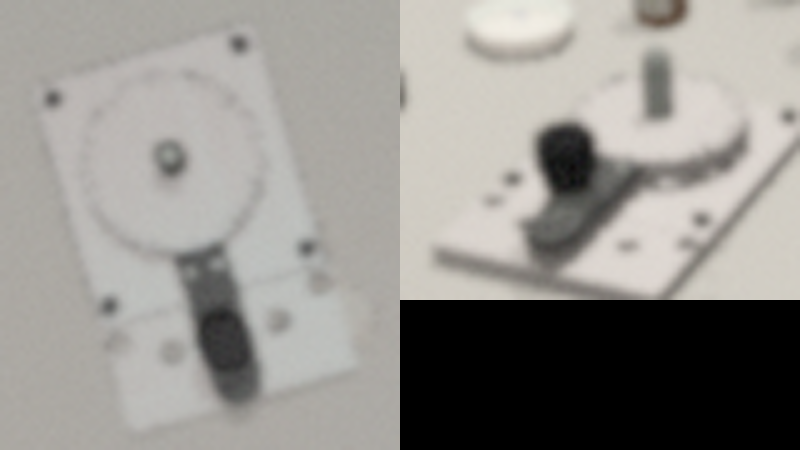

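The crop shows the post tip at about (299,196.3) in top and (301.2,205.4) in scene. The knob top is near (310,232.5) in top, its centre near (283.2,226.4) in scene. The turntable disc centres on (299.4,197.2) in top.

```bash
python3 - <<'E'
from h import *
t=cv2.imread("pics/top0.png")[:,:,::-1];s=cv2.imread("pics/scene0.png")[:,:,::-1]
tip=tri((298.9,196.3),(301.2,205.8));print("tip",tip, "turntable",onz("top",(299.4,197.2),.03))
for nm,uv,uvs,r,rs in(("large",(231,218),(241,213),17,13),("small",(433,205),(415,281),13,13)):
    a=cv2.fitEllipse(dark("top",t,uv,r,110).astype(np.float32))[0];b=cv2.fitEllipse(dark("scene",s,uvs,rs,110).astype(np.float32))
    print(nm,tri(a,b[0]),onz("scene",b[0],.009),b)
# knob: very dark
for n,f,uv,r in(("top",t,(310,233),9),("scene",s,(283,226),12)):
    for th in(50,60,70):
        c=dark(n,f,uv,r,th);print(n,th,cv2.boundingRect(c.astype(np.int32)),cv2.fitEllipse(c.astype(np.float32)))
# turntable/base edges for yaw: plate corners bolts
B=[(275.6,184.6),(312.8,173.8),(326.5,214.7),(286.8,226.2)]
P=np.array([onz("top",b,.012) for b in B]);print(P,P.mean(0))
for i,j in((1,2),(0,3)): d=P[j]-P[i];print(np.degrees(np.arctan2(d[1],d[0])),np.linalg.norm(d))
E
```

```text
tip (array([0.5625, 0.0516, 0.0661]), np.float64(0.0019035955917636467)) turntable [0.5626 0.0528 0.03  ]
large (array([0.5146, 0.2305, 0.0059]), np.float64(0.002935567146860521)) [0.5118 0.2246 0.009 ] ((241.516845703125, 213.82107543945312), (9.341296195983887, 15.572419166564941), 81.31697845458984)
small (array([ 0.5354, -0.2876,  0.0067]), np.float64(0.0007737570477160019)) [ 0.5329 -0.2892  0.009 ] ((415.2040710449219, 281.06549072265625), (12.41084098815918, 16.36848258972168), 97.64553833007812)
top 50 (306, 227, 5, 4) ((307.63623046875, 228.46102905273438), (2.086899757385254, 4.691143035888672), 63.98468017578125)
top 60 (305, 227, 9, 12) ((309.1934509277344, 232.4409942626953), (7.1179633140563965, 12.463464736938477), 161.32485961914062)
top 70 (305, 226, 10, 14) ((309.3229064941406, 232.675537109375), (7.887053489685059, 14.013874053955078), 159.9263458251953)
scene 50 (279, 221, 10, 13) ((283.2563781738281, 226.7293243408203), (8.670921325683594, 11.910374641418457), 167.5427703857422)
scene 60 (278, 221, 11, 13) ((283.2696533203125, 226.85433959960938), (9.22580337524414, 12.916772842407227), 168.6585235595703)
scene 70 (278, 221, 11, 13) ((283.16302490234375, 226.77670288085938), (9.728713989257812, 13.255471229553223), 163.7659454345703)
[[ 0.598   0.1139  0.012 ]
 [ 0.6234  0.0182  0.012 ]
 [ 0.5179 -0.0142  0.012 ]
 [ 0.4912  0.0872  0.012 ]] [0.5576 0.0513 0.012 ]
-162.95044576478855 0.11037608061507825
-165.93357702172798 0.11008150165812892
```

Emit:
carry_out:
  moves:
    - [0.95,0.7,-0.75,0,0,0,0.39]
    - [0.95,0.7,-0.75,0,0,0,0.39]
    - [0.95,0.7,-0.75,0,0,0,0.39]
    - [0.95,0.7,-0.75,0,0,0,0.39]
    - [0.95,0.7,-0.75,0,0,0,0.39]
    - [0.95,0.7,-0.75,0,0,0,0.39]
    - [0.95,0.7,-0.75,0,0,0,0.39]
    - [0.95,0.7,-0.75,0,0,0,0.39]

```text
time: 0.77
tool_pos: [0.3745, -0.2361, 0.1974]
tool_rot: [-0.0, 0.991, 0.135, -0.0]
contact_force: [0.2, 0.5, 0.7]
gripper_width: 0.95
```

```bash
cat >> h.py <<'E'
from scipy.spatial.transform import Rotation as Ro
def to(p,yaw=None):
    s=manip.state();q=s["tool_rot"];R=Ro.from_quat(np.r_[q[1:],q[0]])
    M=R.as_matrix();d=M.T@(np.array(p)-s["tool_pos"])/.4
    print("t",s["time"],"pos",s["tool_pos"],"F",s["contact_force"],"g",s["gripper_width"],"yaw",np.degrees(np.arctan2(M[1,0],M[0,0])))
    rz=0
    if yaw is not None:
        y=np.radians(yaw);x=np.array([np.cos(y),np.sin(y),0]);z=np.array([0,0,-1.]);T=np.c_[x,np.cross(z,x),z]
        rz=Ro.from_matrix(M.T@T).as_rotvec()/.5
    print("move",d,"rot",rz)
E
python3 -c "
from h import *
to((.514,.2306,.12),15.6)"
```

```text
t 0.7667 pos [ 0.3745 -0.2361  0.1974] F [0.2269 0.4816 0.7234] g 0.9502037769647453 yaw 15.533145182631616
move [ 0.6484 -1.0306  0.1938] rot [-0.0008  0.0002 -0.0023]
```

Emit:
carry_out:
  moves:
    - [0.95,0.65,-0.98,0,0,0,0]
    - [0.95,0.65,-0.98,0,0,0,0]
    - [0.95,0.65,-0.98,0,0,0,0]
    - [0.95,0.65,-0.98,0,0,0,0]
    - [0.95,0.65,-0.98,0,0,0,0]
    - [0.95,0.65,-0.98,0,0,0,0]
    - [0.95,0.65,-0.98,0,0,0,0]
    - [0.95,0.65,-0.98,0,0,0,0]

```text
time: 1.43
tool_pos: [0.4775, 0.0811, 0.1976]
tool_rot: [0.0, 0.991, 0.136, 0.0]
contact_force: [0.5, -0.2, -1.4]
gripper_width: 0.951
```

```bash
python3 -c "
from h import *
to((.514,.2306,.08),15.6)"
```

```text
t 1.4333 pos [0.4775 0.0811 0.1976] F [ 0.4772 -0.2497 -1.3959] g 0.9507224878936877 yaw 15.596237305305003
move [ 0.1884 -0.3354  0.294 ] rot [ 0.0004 -0.     -0.0001]
```

Emit:
carry_out:
  moves:
    - [0.85,0.19,-0.335,0.15,0,0,0]
    - [0.85,0.19,-0.335,0.15,0,0,0]
    - [0.85,0.19,-0.335,0.15,0,0,0]
    - [0.85,0.19,-0.335,0.15,0,0,0]
    - [0.85,0.19,-0.335,0.29,0,0,0]
    - [0.85,0.19,-0.335,0.29,0,0,0]
    - [0.85,0.19,-0.335,0.29,0,0,0]

```text
time: 2.02
tool_pos: [0.5104, 0.2279, 0.0757]
tool_rot: [0.001, 0.991, 0.136, -0.006]
contact_force: [-0.3, -0.3, -0.4]
gripper_width: 0.848
```

```bash
python3 - <<'E'
from h import *
to((.514,.2306,.02))
t=manip.grab_frame("top");s=manip.grab_frame("scene")
k=lambda f,x,y,w,h,m:cv2.resize(f[y:y+h,x:x+w],None,fx=m,fy=m,interpolation=cv2.INTER_CUBIC)
cv2.imwrite("pics/g1.png",np.hstack([k(t,180,170,100,100,4),k(s,190,140,100,100,4)])[:,:,::-1])
s0=manip.state()["tool_pos"];print(proj("top",s0),proj("scene",s0))
E
```

```text
t 2.0167 pos [0.5104 0.2279 0.0757] F [-0.2735 -0.3324 -0.3809] g 0.8483339436886704 yaw 15.659947129111417
move [ 0.012  -0.004   0.1391] rot 0
[225.9615 217.2091] [238.4479 188.9068]
```

View pics/g1.png

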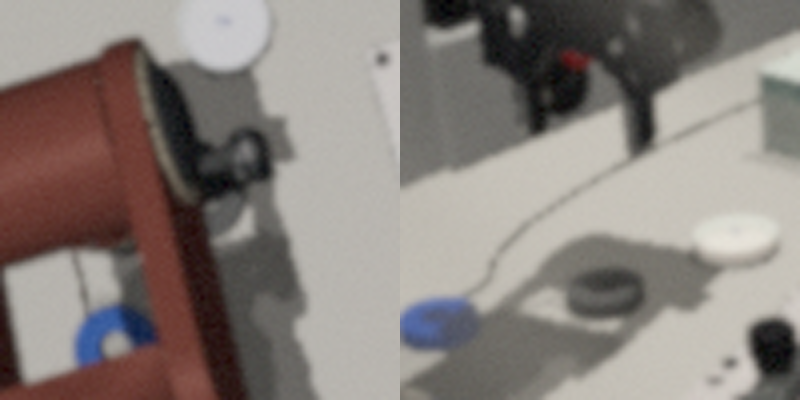

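Emit:
carry_out:
  moves:
    - [0.85,0.01,-0.005,0.1,0,0,0]
    - [0.85,0.01,-0.005,0.15,0,0,0]
    - [0.85,0.01,-0.005,0.19,0,0,0]
    - [0.85,0.01,-0.005,0.19,0,0,0]
    - [0.85,0.01,-0.005,0.19,0,0,0]
    - [0.85,0.01,-0.005,0.19,0,0,0]

```text
time: 2.62
tool_pos: [0.5203, 0.2317, 0.0088]
tool_rot: [-0.0, 0.991, 0.135, 0.002]
contact_force: [0.2, 0.2, 0.1]
gripper_width: 0.85
```

```bash
python3 -c "
from h import *
to((.514,.2306,.000),15.6)"
```

```text
t 2.6167 pos [0.5203 0.2317 0.0088] F [0.1708 0.176  0.0725] g 0.850036328526403 yaw 15.537024364236121
move [-0.0161 -0.0016  0.0218] rot [-0.0002 -0.0091 -0.0022]
```

Emit:
carry_out:
  moves:
    - [0.85,-0.016,0,0.01,0,0,0]
    - [0.85,-0.016,0,0.01,0,0,0]
    - [0.85,-0.016,0,0.01,0,0,0]
    - [0.85,-0.016,0,0.01,0,0,0]
    - [0.85,-0.016,0,0.01,0,0,0]

```text
time: 3.03
tool_pos: [0.5122, 0.2298, 0.0024]
tool_rot: [-0.0, 0.991, 0.135, 0.0]
contact_force: [0.7, 0.8, -0.2]
gripper_width: 0.846
```

```bash
python3 -c "
from h import *
to((.514,.2306,.000),15.6)"
```

```text
t 3.0333 pos [0.5122 0.2298 0.0024] F [ 0.7141  0.7663 -0.1621] g 0.846324099207641 yaw 15.57174132095914
move [ 0.0048 -0.0009  0.0059] rot [-0.     -0.0015 -0.001 ]
```

Emit:
carry_out:
  moves:
    - [0.85,0.004,0,0.004,0,0,0]
    - [0.5,0.004,0,0.004,0,0,0]
    - [0.3,0.004,0,0.004,0,0,0]
    - [0.2,0.004,0,0.004,0,0,0]
    - [0.2,0.004,0,0.004,0,0,0]
    - [0.2,0.004,0,0.004,0,0,0]
    - [0.2,0.004,0,0.004,0,0,0]
    - [0.2,0.004,0,0.004,0,0,0]

```text
time: 3.7
tool_pos: [0.5135, 0.2301, 0.0003]
tool_rot: [0.0, 0.991, 0.136, -0.0]
contact_force: [-0.2, 1.4, -1.0]
gripper_width: 0.2
```

```bash
python3 -c "
from h import *
to((.514,.2306,.1),15.6)"
```

```text
t 3.7 pos [0.5135 0.2301 0.0003] F [-0.1975  1.3732 -1.0442] g 0.20021475630153177 yaw 15.575495912518178
move [ 0.0014 -0.0009 -0.2492] rot [ 0.      0.     -0.0009]
```

```bash
python3 - <<'E'
from h import *
t=manip.grab_frame("top");s=manip.grab_frame("scene")
k=lambda f,x,y,w,h,m:cv2.resize(f[y:y+h,x:x+w],None,fx=m,fy=m,interpolation=cv2.INTER_CUBIC)
cv2.imwrite("pics/g2.png",np.hstack([k(t,180,170,100,100,4),k(s,200,160,80,80,5)])[:,:,::-1])
s0=manip.state()["tool_pos"];print(proj("top",s0),proj("scene",s0))
E
```

```text
[231.5645 218.8528] [240.9925 215.8105]
```

View pics/g2.png

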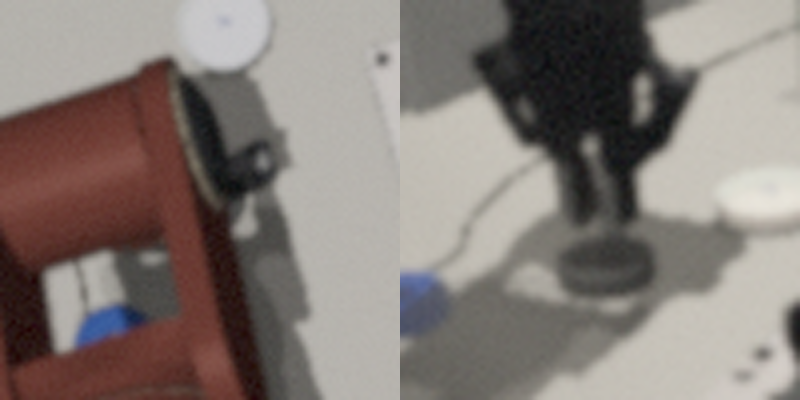

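The gripper closed to 0.2 on nothing. The scene view shows the fingertips at about (240,203), above or behind the ring at (241,213). The ring hasn't moved. I'll check where the tips really are against the reported TCP.

```bash
python3 - <<'E'
from h import *
print("start tcp px",proj("scene",(.2811,-.5575,.1968)),"mid tips seen ~(540,295)")
p=manip.state()["tool_pos"]
for h in(0,.01,.02,.03,.04): print(h,proj("scene",p+np.array([0,0,h])))
print("behind on surface",onz("scene",(240,203),0))
s=manip.grab_frame("scene");s0=cv2.imread("pics/scene0.png")[:,:,::-1]
k=lambda f,x,y,w,h,m:cv2.resize(f[y:y+h,x:x+w],None,fx=m,fy=m,interpolation=cv2.INTER_CUBIC)
cv2.imwrite("pics/g3.png",np.hstack([k(s,210,185,50,50,8),k(s0,465,200,175,175,400/175)])[:,:,::-1])
E
```

```text
start tcp px [527.7564 341.4998] mid tips seen ~(540,295)
0 [240.9925 215.8105]
0.01 [240.6035 212.569 ]
0.02 [240.2118 209.3031]
0.03 [239.8172 206.0125]
0.04 [239.4197 202.6969]
behind on surface [0.5639 0.2918 0.    ]
```

View pics/g3.png

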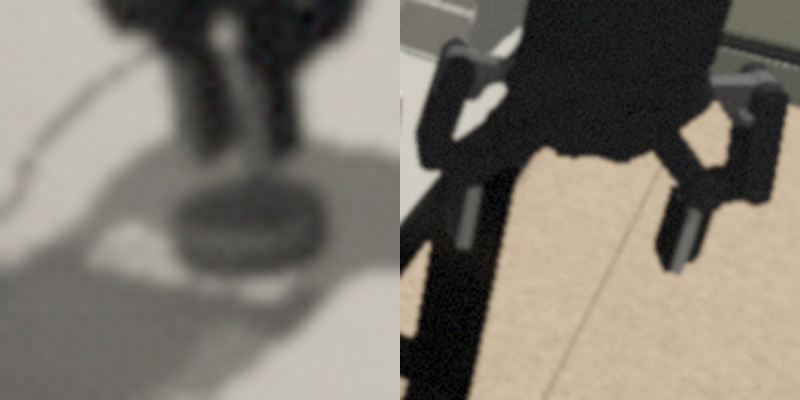

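```bash
python3 - <<'E'
from h import *
for z in(.2,.21,.22,.23,.24,.25): 
    print("start",z,onz("scene",(540,313),z)-np.array([.2811,-.5575,.1968]))
    print("tips",onz("scene",(493.4,308.5),z),onz("scene",(586,318),z),np.linalg.norm(onz("scene",(493.4,308.5),z)-onz("scene",(586,318),z)))
p=manip.state()["tool_pos"]
for z in(.0,.01,.02,.03,.04): print("now",z,onz("scene",(240.7,204.5),z)-p)
E
```

```text
start 0.2 [0.0545 0.0027 0.0032]
tips [ 0.309  -0.5067  0.2   ] [ 0.3598 -0.6011  0.2   ] 0.10713837099280872
start 0.21 [0.0413 0.0009 0.0132]
tips [ 0.2966 -0.5099  0.21  ] [ 0.346  -0.6017  0.21  ] 0.10426722151486523
start 0.22 [ 0.0281 -0.0009  0.0232]
tips [ 0.2841 -0.513   0.22  ] [ 0.3322 -0.6022  0.22  ] 0.1013960720369216
start 0.23 [ 0.0149 -0.0028  0.0332]
tips [ 0.2717 -0.5161  0.23  ] [ 0.3184 -0.6028  0.23  ] 0.098524922558978
start 0.24 [ 0.0018 -0.0046  0.0432]
tips [ 0.2592 -0.5192  0.24  ] [ 0.3045 -0.6034  0.24  ] 0.09565377308103447
start 0.25 [-0.0114 -0.0064  0.0532]
tips [ 0.2467 -0.5223  0.25  ] [ 0.2907 -0.604   0.25  ] 0.09278262360309085
now 0.0 [ 0.0453  0.0528 -0.0003]
now 0.01 [0.0328 0.037  0.0097]
now 0.02 [0.0203 0.0212 0.0197]
now 0.03 [0.0078 0.0054 0.0297]
now 0.04 [-0.0046 -0.0104  0.0397]
```

Both views agree. The xy is right, but the real tips sit about 33 mm higher than the reported TCP. I'll open and go down carefully, watching the force.

Emit:
carry_out:
  moves:
    - [0.85,0,0,0,0,0,0]
    - [0.85,0,0,0,0,0,0]
    - [0.85,0,0,0,0,0,0]
    - [0.85,0,0,0.02,0,0,0]
    - [0.85,0,0,0.04,0,0,0]
    - [0.85,0,0,0.05,0,0,0]
    - [0.85,0,0,0.05,0,0,0]
    - [0.85,0,0,0.05,0,0,0]

```text
time: 4.52
tool_pos: [0.5128, 0.2299, -0.0206]
tool_rot: [0.0, 0.991, 0.136, -0.001]
contact_force: [-0.1, -0.3, 0.5]
gripper_width: 0.846
```

Emit:
carry_out:
  moves:
    - [0.85,0,0,0.005,0,0,0]
    - [0.85,0,0,0.01,0,0,0]
    - [0.85,0,0,0.015,0,0,0]
    - [0.85,0,0,0.015,0,0,0]
    - [0.85,0,0,0.015,0,0,0]
    - [0.85,0,0,0.015,0,0,0]

```text
time: 5.02
tool_pos: [0.5136, 0.2301, -0.0256]
tool_rot: [-0.0, 0.991, 0.136, 0.0]
contact_force: [-0.6, -0.6, -0.5]
gripper_width: 0.852
```

Emit:
carry_out:
  moves:
    - [0.85,0,0,0.004,0,0,0]
    - [0.85,0,0,0.008,0,0,0]
    - [0.85,0,0,0.012,0,0,0]
    - [0.85,0,0,0.016,0,0,0]
    - [0.85,0,0,0.018,0,0,0]
    - [0.85,0,0,0.018,0,0,0]
    - [0.85,0,0,0.018,0,0,0]
    - [0.85,0,0,0.018,0,0,0]

```text
time: 5.68
tool_pos: [0.5136, 0.2301, -0.0329]
tool_rot: [-0.0, 0.991, 0.135, 0.0]
contact_force: [0.3, 0.1, 0.5]
gripper_width: 0.855
```

Emit:
carry_out:
  moves:
    - [0.75,0,0,0,0,0,0]
    - [0.7,0,0,0,0,0,0]
    - [0.65,0,0,0,0,0,0]
    - [0.6,0,0,0,0,0,0]
    - [0.5,0,0,0,0,0,0]
    - [0.4,0,0,0,0,0,0]
    - [0.4,0,0,0,0,0,0]

```text
time: 6.27
tool_pos: [0.514, 0.2304, -0.032]
tool_rot: [-0.0, 0.991, 0.135, 0.0]
contact_force: [-1.9, 0.4, 5.2]
gripper_width: 0.59
```

Emit:
carry_out:
  moves:
    - [0.2,0,0,0,0,0,0]
    - [0.2,0,0,0,0,0,0]
    - [0.2,0,0,-0.02,0,0,0]
    - [0.2,0,0,-0.05,0,0,0]
    - [0.2,0,0,-0.1,0,0,0]
    - [0.2,0,0,-0.15,0,0,0]
    - [0.2,0,0,-0.15,0,0,0]
    - [0.2,0,0,-0.15,0,0,0]

```text
time: 6.93
tool_pos: [0.5149, 0.2304, 0.0288]
tool_rot: [-0.0, 0.991, 0.135, 0.002]
contact_force: [-0.6, -0.3, -1.0]
gripper_width: 0.594
```

```bash
python3 - <<'E'
from h import *
to((.5625,.0523,.1),15.6)
s=manip.grab_frame("scene")
k=lambda f,x,y,w,h,m:cv2.resize(f[y:y+h,x:x+w],None,fx=m,fy=m,interpolation=cv2.INTER_CUBIC)
cv2.imwrite("pics/g4.png",k(s,200,150,70,70,8)[:,:,::-1])
E
```

```text
t 6.9333 pos [0.5149 0.2304 0.0288] F [-0.5909 -0.3437 -1.0168] g 0.5935083471153251 yaw 15.572439074619043
move [-0.0042  0.4609 -0.1778] rot [ 0.0002 -0.0076 -0.001 ]
```

View pics/g4.png

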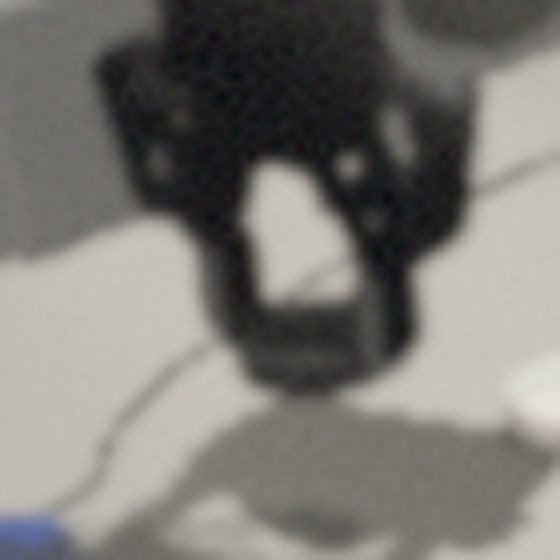

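The ring is held level at the fingertips (crop (310,340)), about 32 mm above the reported TCP. Next I'll carry it over the post.

Emit:
carry_out:
  moves:
    - [0.2,-0.002,0.1,-0.1,0,0,0]
    - [0.2,-0.002,0.2,-0.1,0,0,0]
    - [0.2,-0.002,0.3,-0.1,0,0,0]
    - [0.2,-0.002,0.4,-0.1,0,0,0]
    - [0.2,-0.002,0.46,-0.1,0,0,0]
    - [0.2,-0.002,0.46,-0.08,0,0,0]
    - [0.2,-0.002,0.46,-0.08,0,0,0]
    - [0.2,-0.002,0.46,-0.08,0,0,0]

```text
time: 7.65
tool_pos: [0.5602, 0.053, 0.0567]
tool_rot: [-0.001, 0.991, 0.135, -0.002]
contact_force: [-0.9, -0.6, -1.1]
gripper_width: 0.593
```

Emit:
carry_out:
  moves:
    - [0.2,0,0,0,0,0,0]
    - [0.2,0,0,0,0,0,0]
    - [0.2,0,0,0,0,0,0]
    - [0.2,0,0,0,0,0,0]

```text
time: 7.98
tool_pos: [0.5621, 0.0535, 0.0593]
tool_rot: [0.0, 0.991, 0.136, 0.0]
contact_force: [0.2, 0.1, -0.4]
gripper_width: 0.595
```

```bash
python3 - <<'E'
from h import *
to((.5625,.0523,.05),15.6)
t=manip.grab_frame("top");s=manip.grab_frame("scene")
k=lambda f,x,y,w,h,m:cv2.resize(f[y:y+h,x:x+w],None,fx=m,fy=m,interpolation=cv2.INTER_CUBIC)
cv2.imwrite("pics/g5.png",np.hstack([k(s,265,165,70,70,7),k(t,280,175,40,70,7)])[:,:,::-1])
E
```

```text
t 7.9833 pos [0.5621 0.0535 0.0593] F [ 0.2048  0.0619 -0.411 ] g 0.5948792956878005 yaw 15.656729197040551
move [0.0001 0.0032 0.0232] rot [ 0.0001 -0.0005  0.002 ]
```

View pics/g5.png

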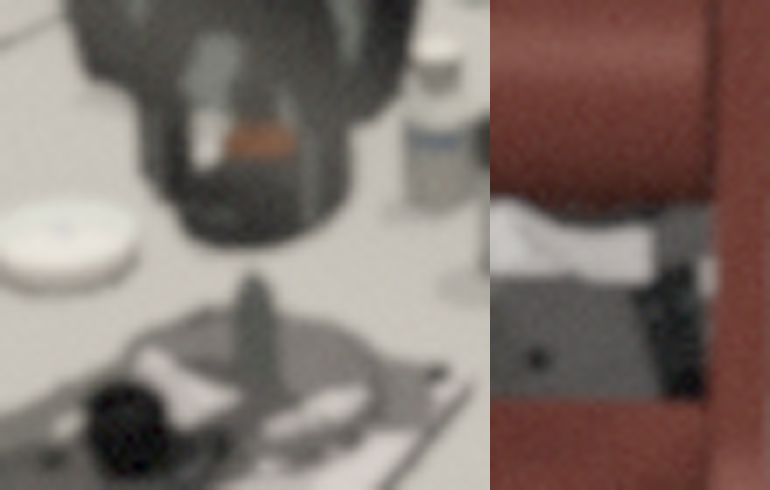

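The ring's underside (250,245) in the crop is centred over the post tip (253,280). Next I'll lower it in stages, watching the force.

Emit:
carry_out:
  moves:
    - [0.2,0.001,0.002,0.02,0,0,0]
    - [0.2,0.001,0.002,0.04,0,0,0]
    - [0.2,0.001,0.002,0.055,0,0,0]
    - [0.2,0.001,0.002,0.065,0,0,0]
    - [0.2,0.001,0.002,0.075,0,0,0]
    - [0.2,0.001,0.002,0.085,0,0,0]
    - [0.2,0.001,0.002,0.085,0,0,0]
    - [0.2,0.001,0.002,0.085,0,0,0]

```text
time: 8.75
tool_pos: [0.5626, 0.052, 0.0248]
tool_rot: [-0.0, 0.991, 0.135, -0.0]
contact_force: [0.5, 0.3, -1.2]
gripper_width: 0.594
```

Emit:
carry_out:
  moves:
    - [0.2,0,0,0.01,0,0,0]
    - [0.2,0,0,0.02,0,0,0]
    - [0.2,0,0,0.03,0,0,0]
    - [0.2,0,0,0.03,0,0,0]
    - [0.2,0,0,0.03,0,0,0]

```text
time: 9.17
tool_pos: [0.5624, 0.052, 0.0125]
tool_rot: [-0.0, 0.991, 0.135, -0.0]
contact_force: [0.3, 0.6, -1.1]
gripper_width: 0.591
```

Emit:
carry_out:
  moves:
    - [0.2,0,0,0.01,0,0,0]
    - [0.2,0,0,0.018,0,0,0]
    - [0.2,0,0,0.024,0,0,0]
    - [0.2,0,0,0.03,0,0,0]
    - [0.2,0,0,0.03,0,0,0]
    - [0.2,0,0,0.03,0,0,0]

```text
time: 9.67
tool_pos: [0.5625, 0.052, 0.0007]
tool_rot: [-0.0, 0.991, 0.135, -0.0]
contact_force: [-0.8, 1.4, -2.3]
gripper_width: 0.591
```

Emit:
carry_out:
  moves:
    - [0.2,0,0,0.002,0,0,0]
    - [0.2,0,0,0.004,0,0,0]
    - [0.2,0,0,0.006,0,0,0]
    - [0.2,0,0,0.006,0,0,0]
    - [0.2,0,0,0.006,0,0,0]

```text
time: 10.08
tool_pos: [0.5629, 0.052, -0.0012]
tool_rot: [0.0, 0.991, 0.135, 0.0]
contact_force: [-0.0, 1.4, -0.3]
gripper_width: 0.594
```

Emit:
carry_out:
  moves:
    - [0.2,0,0,0.002,0,0,0]
    - [0.2,0,0,0.004,0,0,0]
    - [0.2,0,0,0.005,0,0,0]
    - [0.2,0,0,0.005,0,0,0]
    - [0.2,0,0,0.005,0,0,0]

```text
time: 10.5
tool_pos: [0.5629, 0.052, -0.002]
tool_rot: [-0.0, 0.991, 0.135, -0.0]
contact_force: [-4.3, 1.2, 7.9]
gripper_width: 0.599
```

Emit:
carry_out:
  moves:
    - [0.2,0,0,0.002,0,0,0]
    - [0.2,0,0,0.003,0,0,0]
    - [0.2,0,0,0.003,0,0,0]
    - [0.2,0,0,0.003,0,0,0]

```text
time: 10.83
tool_pos: [0.5629, 0.052, -0.0021]
tool_rot: [-0.0, 0.991, 0.136, -0.001]
contact_force: [-8.1, 2.3, 14.1]
gripper_width: 0.59
```

Emit:
carry_out:
  moves:
    - [0.6,0,0,-0.004,0,0,0]
    - [0.85,0,0,-0.004,0,0,0]
    - [0.85,0,0,-0.004,0,0,0]
    - [0.85,0,0,-0.02,0,0,0]
    - [0.85,0,0,-0.1,0,0,0]
    - [0.85,0,0,-0.2,0,0,0]
    - [0.85,0,0,-0.25,0,0,0]
    - [0.85,0,0,-0.25,0,0,0]

```text
time: 11.5
tool_pos: [0.5674, 0.0517, 0.1028]
tool_rot: [0.001, 0.991, 0.135, 0.006]
contact_force: [0.5, -0.1, 0.2]
gripper_width: 0.848
```

Emit:
carry_out:
  moves:
    - [0.7,-0.29,0.8,0,0,0,0]
    - [0.7,-0.29,0.8,0,0,0,0]
    - [0.7,-0.29,0.8,0,0,0,0]
    - [0.7,-0.29,0.8,0,0,0,0]
    - [0.7,-0.29,0.8,0,0,0,0]
    - [0.7,-0.29,0.8,0,0,0,0]
    - [0.7,-0.29,0.8,0,0,0,0]
    - [0.7,-0.29,0.8,0,0,0,0]

```text
time: 12.17
tool_pos: [0.5365, -0.2823, 0.0947]
tool_rot: [-0.0, 0.991, 0.135, -0.0]
contact_force: [1.8, 0.1, 0.6]
gripper_width: 0.699
```

Emit:
carry_out:
  moves:
    - [0.7,0,0,0,0,0,0]
    - [0.7,0,0,0,0,0,0]
    - [0.7,0,0,0,0,0,0]
    - [0.7,0,0,0,0,0,0]

```text
time: 12.5
tool_pos: [0.5373, -0.279, 0.0948]
tool_rot: [-0.001, 0.991, 0.136, -0.0]
contact_force: [-0.2, -0.2, -0.8]
gripper_width: 0.697
```

```bash
python3 - <<'E'
from h import *
to((.5353,-.287,.02),15.6)
t=manip.grab_frame("top");s=manip.grab_frame("scene")
k=lambda f,x,y,w,h,m:cv2.resize(f[y:y+h,x:x+w],None,fx=m,fy=m,interpolation=cv2.INTER_CUBIC)
cv2.imwrite("pics/g6.png",np.hstack([k(s,250,180,80,80,5),k(s,360,200,100,100,4)])[:,:,::-1])
cv2.imwrite("pics/top6.png",t[:,:,::-1])
E
```

```text
t 12.5 pos [ 0.5373 -0.279   0.0948] F [-0.1755 -0.2292 -0.7776] g 0.6973239613202747 yaw 15.64502896302045
move [-0.0101  0.0182  0.1871] rot [-0.0024  0.0013  0.0016]
```

View pics/g6.png

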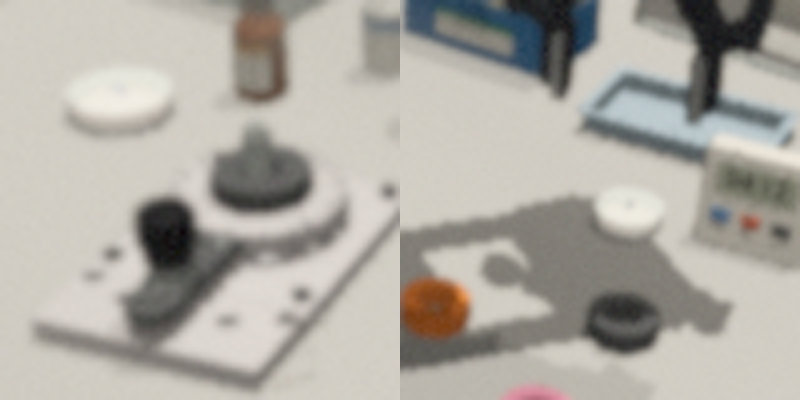

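The large ring lies flat on the turntable around the post (260,178 in the crop). The small dark ring is untouched at (623,320). Next I'll go down over the small ring.

Emit:
carry_out:
  moves:
    - [0.7,-0.01,0.018,0.05,0,0,0]
    - [0.7,-0.01,0.018,0.1,0,0,0]
    - [0.7,-0.01,0.018,0.15,0,0,0]
    - [0.7,-0.01,0.018,0.2,0,0,0]
    - [0.7,-0.01,0.018,0.23,0,0,0]
    - [0.7,-0.01,0.018,0.25,0,0,0]
    - [0.7,-0.01,0.018,0.25,0,0,0]
    - [0.7,-0.01,0.018,0.25,0,0,0]

```text
time: 13.27
tool_pos: [0.5359, -0.2881, -0.0041]
tool_rot: [0.0, 0.991, 0.136, 0.0]
contact_force: [0.1, -1.0, 0.3]
gripper_width: 0.698
```

Emit:
carry_out:
  moves:
    - [0.7,0,0,0.02,0,0,0]
    - [0.7,0,0,0.03,0,0,0]
    - [0.7,0,0,0.04,0,0,0]
    - [0.7,0,0,0.05,0,0,0]
    - [0.7,0,0,0.055,0,0,0]
    - [0.7,0,0,0.055,0,0,0]
    - [0.7,0,0,0.055,0,0,0]
    - [0.7,0,0,0.055,0,0,0]

```text
time: 13.93
tool_pos: [0.5357, -0.2885, -0.0263]
tool_rot: [0.0, 0.991, 0.135, 0.0]
contact_force: [-1.0, -0.6, 0.6]
gripper_width: 0.705
```

```bash
python3 -c "
from h import *
to((.5353,-.287,-.0295),15.6)"
```

```text
t 13.9333 pos [ 0.5357 -0.2885 -0.0263] F [-0.993  -0.6188  0.5856] g 0.7047056015025109 yaw 15.56782227219989
move [ 0.0001 -0.004   0.0079] rot [ 0.0005 -0.0004 -0.0011]
```

Emit:
carry_out:
  moves:
    - [0.7,0,-0.004,0.007,0,0,0]
    - [0.7,0,-0.004,0.007,0,0,0]
    - [0.6,0,-0.004,0.007,0,0,0]
    - [0.5,0,-0.004,0.007,0,0,0]
    - [0.4,0,-0.004,0.007,0,0,0]
    - [0.2,0,-0.004,0.007,0,0,0]
    - [0.1,0,-0.004,0.007,0,0,0]
    - [0.1,0,-0.004,0.007,0,0,0]

```text
time: 14.6
tool_pos: [0.5354, -0.2871, -0.0286]
tool_rot: [0.0, 0.991, 0.135, 0.0]
contact_force: [-1.4, 1.6, 5.6]
gripper_width: 0.413
```

Emit:
carry_out:
  moves:
    - [0.1,0,0,0,0,0,0]
    - [0.1,0,0,0,0,0,0]
    - [0.1,0,0,0,0,0,0]

```text
time: 14.85
tool_pos: [0.5355, -0.2871, -0.0286]
tool_rot: [0.0, 0.991, 0.135, 0.0]
contact_force: [-1.6, 2.0, 5.7]
gripper_width: 0.409
```

Emit:
carry_out:
  moves:
    - [0.1,0,0,-0.02,0,0,0]
    - [0.1,0,0,-0.08,0,0,0]
    - [0.1,0,0,-0.18,0,0,0]
    - [0.1,0,0,-0.26,0,0,0]
    - [0.1,0,0,-0.26,0,0,0]

```text
time: 15.27
tool_pos: [0.5396, -0.29, 0.0834]
tool_rot: [0.005, 0.991, 0.135, 0.005]
contact_force: [1.9, -0.7, 0.9]
gripper_width: 0.409
```

Emit:
carry_out:
  moves:
    - [0.1,0.035,-0.095,0,0,0,0]
    - [0.1,0.07,-0.19,0,0,0,0]
    - [0.1,0.11,-0.3,0,0,0,0]
    - [0.1,0.15,-0.4,0,0,0,0]
    - [0.1,0.19,-0.5,0,0,0,0]
    - [0.1,0.22,-0.6,0,0,0,0]
    - [0.1,0.26,-0.7,0,0,0,0]
    - [0.1,0.294,-0.798,0,0,0,0]

```text
time: 15.93
tool_pos: [0.5616, 0.0449, 0.0743]
tool_rot: [-0.0, 0.991, 0.135, -0.0]
contact_force: [0.2, -0.5, -0.1]
gripper_width: 0.412
```

Emit:
carry_out:
  moves:
    - [0.1,0,0,0,0,0,0]
    - [0.1,0,0,0,0,0,0]
    - [0.1,0,0,0,0,0,0]
    - [0.1,0,0,0,0,0,0]
    - [0.1,0,0,0,0,0,0]

```text
time: 16.35
tool_pos: [0.562, 0.0415, 0.0745]
tool_rot: [0.0, 0.991, 0.134, -0.0]
contact_force: [0.1, -0.3, -0.4]
gripper_width: 0.409
```

```bash
python3 -c "
from h import *
to((.5627,.052,.045),15.6)"
```

```text
t 16.35 pos [0.562  0.0415 0.0745] F [ 0.0863 -0.2672 -0.4438] g 0.4087521500779962 yaw 15.44490464211425
move [ 0.0087 -0.0249  0.0737] rot [ 0.0002  0.0007 -0.0054]
```

Emit:
carry_out:
  moves:
    - [0.1,0.009,-0.025,0,0,0,0]
    - [0.1,0.009,-0.025,0.03,0,0,0]
    - [0.1,0.009,-0.025,0.05,0,0,0]
    - [0.1,0.009,-0.025,0.05,0,0,0]
    - [0.1,0.009,-0.025,0.05,0,0,0]
    - [0.1,0.009,-0.025,0.05,0,0,0]

```text
time: 16.85
tool_pos: [0.5626, 0.0534, 0.0543]
tool_rot: [-0.0, 0.991, 0.135, -0.0]
contact_force: [0.6, 0.8, -0.7]
gripper_width: 0.411
```

```bash
python3 - <<'E'
from h import *
to((.5627,.052,.045),15.6)
s=manip.grab_frame("scene")
k=lambda f,x,y,w,h,m:cv2.resize(f[y:y+h,x:x+w],None,fx=m,fy=m,interpolation=cv2.INTER_CUBIC)
cv2.imwrite("pics/g7.png",k(s,265,165,70,70,7)[:,:,::-1])
E
```

```text
t 16.85 pos [0.5626 0.0534 0.0543] F [ 0.5818  0.7776 -0.6526] g 0.41106927055301956 yaw 15.56650207115152
move [-0.0007  0.0035  0.0231] rot [-0.0004  0.0015 -0.0012]
```

View pics/g7.png

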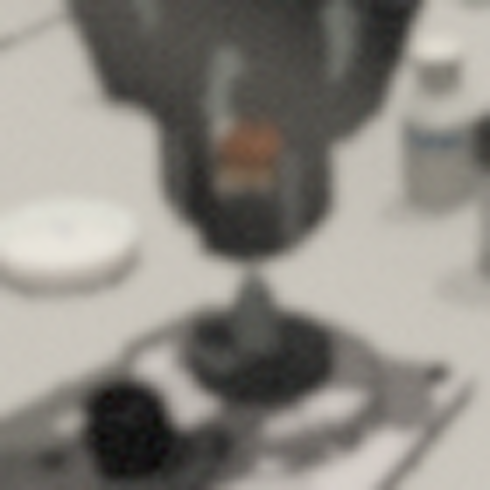

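The small ring's underside (247,258) sits over the post tip (253,275), within about 1 mm. Next I'll thread it.

Emit:
carry_out:
  moves:
    - [0.1,0,0.004,0.0,0,0,0]
    - [0.1,0,0.004,0.01,0,0,0]
    - [0.1,0,0.004,0.02,0,0,0]
    - [0.1,0,0.004,0.03,0,0,0]
    - [0.1,0,0.004,0.04,0,0,0]
    - [0.1,0,0.004,0.05,0,0,0]
    - [0.1,0,0.004,0.06,0,0,0]
    - [0.1,0,0.004,0.06,0,0,0]

```text
time: 17.57
tool_pos: [0.5629, 0.0524, 0.0296]
tool_rot: [-0.0, 0.991, 0.135, -0.0]
contact_force: [-0.7, 2.3, -1.6]
gripper_width: 0.409
```

Emit:
carry_out:
  moves:
    - [0.1,0,0,0.01,0,0,0]
    - [0.1,0,0,0.02,0,0,0]
    - [0.1,0,0,0.03,0,0,0]
    - [0.1,0,0,0.03,0,0,0]
    - [0.1,0,0,0.03,0,0,0]
    - [0.1,0,0,0.03,0,0,0]

```text
time: 18.07
tool_pos: [0.5632, 0.0524, 0.0183]
tool_rot: [-0.0, 0.991, 0.135, -0.0]
contact_force: [2.0, 4.5, -3.0]
gripper_width: 0.409
```

Emit:
carry_out:
  moves:
    - [0.1,0.001,-0.003,0.0,0,0,0]
    - [0.1,0.001,-0.003,0.002,0,0,0]
    - [0.1,0.001,-0.003,0.005,0,0,0]
    - [0.1,0.001,-0.003,0.007,0,0,0]
    - [0.1,0.001,-0.003,0.007,0,0,0]
    - [0.1,0.001,-0.003,0.007,0,0,0]

```text
time: 18.57
tool_pos: [0.5632, 0.0531, 0.0158]
tool_rot: [0.0, 0.991, 0.135, -0.0]
contact_force: [-0.8, -1.4, -0.4]
gripper_width: 0.41
```

Emit:
carry_out:
  moves:
    - [0.1,0,0,0.002,0,0,0]
    - [0.1,0,0,0.004,0,0,0]
    - [0.1,0,0,0.005,0,0,0]
    - [0.1,0,0,0.005,0,0,0]
    - [0.1,0,0,0.005,0,0,0]

```text
time: 18.98
tool_pos: [0.5635, 0.0531, 0.0154]
tool_rot: [0.0, 0.991, 0.136, -0.0]
contact_force: [-4.5, -1.4, 7.9]
gripper_width: 0.413
```

Seated: contact at TCP z 0.0154, where I expected 0.0153. Next I'll release, lift and check.

Emit:
carry_out:
  moves:
    - [0.5,0,0,-0.005,0,0,0]
    - [0.7,0,0,-0.005,0,0,0]
    - [0.7,0,0,-0.005,0,0,0]
    - [0.7,0,0,-0.02,0,0,0]
    - [0.7,0,0,-0.08,0,0,0]
    - [0.7,0,0,-0.16,0,0,0]
    - [0.7,0,0,-0.21,0,0,0]
    - [0.7,0,0,-0.21,0,0,0]

```text
time: 19.65
tool_pos: [0.5673, 0.0532, 0.1043]
tool_rot: [0.001, 0.991, 0.136, 0.005]
contact_force: [0.9, -0.5, 0.0]
gripper_width: 0.697
```

```bash
python3 - <<'E'
from h import *
print("knob geom",np.array([.563,.0525])+.095*np.array([-.963,-.269]),"scene",onz("scene",(283.2,226.8),.056),"top",onz("top",(309.4,232),.068),tri((309.4,232),(283.2,224.5)))
to((.471,.027,.1),15.6)
s=manip.grab_frame("scene")
k=lambda f,x,y,w,h,m:cv2.resize(f[y:y+h,x:x+w],None,fx=m,fy=m,interpolation=cv2.INTER_CUBIC)
cv2.imwrite("pics/g8.png",k(s,255,175,70,70,7)[:,:,::-1])
E
```

```text
knob geom [0.4715 0.0269] scene [0.4724 0.0267 0.056 ] top [0.4745 0.0286 0.068 ] (array([0.4747, 0.0287, 0.0604]), np.float64(0.0003093590899600859))
t 19.65 pos [0.5673 0.0532 0.1043] F [ 0.8911 -0.5279  0.0054] g 0.6973027751356746 yaw 15.579021885966919
move [-0.2496 -0.0017  0.0083] rot [ 0.0062 -0.0196 -0.0008]
```

View pics/g8.png

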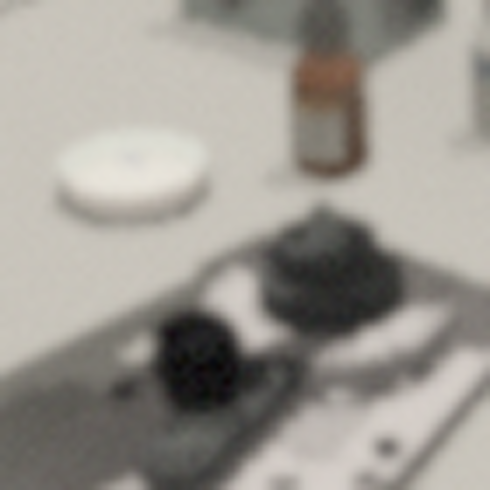

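Both rings are stacked concentrically on the post in the crop (330,270), with the tip showing above at (320,212). The knob is at (200,358). Three estimates put it at (0.472, 0.027) within 3 mm, so I'll go there.

Emit:
carry_out:
  moves:
    - [0.75,-0.08,0,0,0,0,0]
    - [0.75,-0.16,0,0,0,0,0]
    - [0.75,-0.238,0,0,0,0,0]
    - [0.75,-0.238,0,0,0,0,0]
    - [0.75,-0.238,0,0,0,0,0]
    - [0.75,-0.238,0,0,0,0,0]
    - [0.75,-0.238,0,0,0,0,0]
    - [0.75,-0.238,0,0,0,0,0]

```text
time: 20.37
tool_pos: [0.4726, 0.0278, 0.0981]
tool_rot: [-0.0, 0.991, 0.136, 0.0]
contact_force: [-0.2, -0.7, -0.3]
gripper_width: 0.753
```

```bash
python3 -c "
from h import *
to((.472,.027,.017),15.6)"
```

```text
t 20.3667 pos [0.4726 0.0278 0.0981] F [-0.2351 -0.715  -0.3035] g 0.7531323407265059 yaw 15.589206602545469
move [-0.0019  0.0016  0.2027] rot [ 0.     -0.0004 -0.0004]
```

Emit:
carry_out:
  moves:
    - [0.75,0,0.001,0.04,0,0,0]
    - [0.75,0,0.001,0.08,0,0,0]
    - [0.75,0,0.001,0.12,0,0,0]
    - [0.75,0,0.001,0.15,0,0,0]
    - [0.75,0,0.001,0.18,0,0,0]
    - [0.75,0,0.001,0.2,0,0,0]
    - [0.75,0,0.001,0.2,0,0,0]
    - [0.75,0,0.001,0.2,0,0,0]

```text
time: 21.03
tool_pos: [0.4717, 0.0274, 0.0177]
tool_rot: [-0.0, 0.991, 0.136, -0.0]
contact_force: [-0.5, -0.2, 0.1]
gripper_width: 0.748
```

Emit:
carry_out:
  moves:
    - [0.6,0,0,0,0,0,0]
    - [0.5,0,0,0,0,0,0]
    - [0.4,0,0,0,0,0,0]
    - [0.3,0,0,0,0,0,0]
    - [0.1,0,0,0,0,0,0]
    - [0,0,0,0,0,0,0]
    - [0,0,0,0,0,0,0]
    - [0,0,0,0,0,0,0]

```text
time: 21.7
tool_pos: [0.472, 0.0293, 0.0194]
tool_rot: [-0.002, 0.991, 0.135, 0.0]
contact_force: [-3.7, 7.2, 7.1]
gripper_width: 0.298
```

Emit:
carry_out:
  moves:
    - [0,0,-0.003,-0.004,0,0,0]
    - [0,0,-0.005,-0.005,0,0,0]
    - [0,0,-0.005,-0.005,0,0,0]
    - [0,0,-0.005,-0.005,0,0,0]
    - [0,0,-0.005,-0.005,0,0,0]

```text
time: 22.12
tool_pos: [0.4718, 0.0293, 0.0199]
tool_rot: [-0.0, 0.991, 0.135, 0.001]
contact_force: [5.6, 1.1, -6.2]
gripper_width: 0.295
```

Emit:
carry_out:
  moves:
    - [0,0,0,-0.004,0,0,0]
    - [0,0,0,-0.008,0,0,0]
    - [0,0,0,-0.012,0,0,0]
    - [0,0,0,-0.016,0,0,0]
    - [0,0,0,-0.02,0,0,0]
    - [0,0,0,-0.02,0,0,0]
    - [0,0,0,-0.02,0,0,0]
    - [0,0,0,-0.02,0,0,0]

```text
time: 22.78
tool_pos: [0.4718, 0.0292, 0.0274]
tool_rot: [-0.0, 0.991, 0.135, 0.001]
contact_force: [7.1, 0.7, -8.1]
gripper_width: 0.295
```

Emit:
carry_out:
  moves:
    - [0,0,0,-0.004,0,0,0]
    - [0,0,0,-0.008,0,0,0]
    - [0,0,0,-0.012,0,0,0]
    - [0,0,0,-0.016,0,0,0]
    - [0,0,0,-0.018,0,0,0]
    - [0,0,0,-0.018,0,0,0]
    - [0,0,0,-0.018,0,0,0]
    - [0,0,0,-0.018,0,0,0]

```text
time: 23.45
tool_pos: [0.4718, 0.0293, 0.0341]
tool_rot: [-0.0, 0.991, 0.135, 0.001]
contact_force: [8.1, 1.7, -9.7]
gripper_width: 0.293
```

Emit:
carry_out:
  moves:
    - [0,0,0,-0.002,0,0,0]
    - [0,0,0,-0.004,0,0,0]
    - [0,0,0,-0.006,0,0,0]
    - [0,0,0,-0.006,0,0,0]
    - [0,0,0,-0.006,0,0,0]
    - [0,0,0,-0.006,0,0,0]

```text
time: 23.95
tool_pos: [0.4718, 0.0293, 0.0356]
tool_rot: [-0.0, 0.991, 0.135, 0.001]
contact_force: [11.7, 0.3, -17.1]
gripper_width: 0.299
```

Emit:
carry_out:
  moves:
    - [0,0,0,-0.002,0,0,0]
    - [0,0,0,-0.003,0,0,0]
    - [0,0,0,-0.003,0,0,0]
    - [0,0,0,-0.003,0,0,0]
    - [0,0,0,-0.003,0,0,0]
    - [0,0,0,-0.003,0,0,0]

```text
time: 24.45
tool_pos: [0.4717, 0.0293, 0.0357]
tool_rot: [-0.0, 0.991, 0.135, 0.002]
contact_force: [16.1, 1.2, -23.9]
gripper_width: 0.295
```

```bash
python3 - <<'E'
from h import *
to((.472,.029,.0356),15.6)
s=manip.grab_frame("scene")
k=lambda f,x,y,w,h,m:cv2.resize(f[y:y+h,x:x+w],None,fx=m,fy=m,interpolation=cv2.INTER_CUBIC)
cv2.imwrite("pics/g9.png",k(s,245,165,80,80,7)[:,:,::-1])
E
```

```text
t 24.45 pos [0.4717 0.0293 0.0357] F [ 16.0834   1.1523 -23.9404] g 0.294723625807537 yaw 15.536142621951704
move [0.0005 0.0009 0.0002] rot [ 0.0008 -0.0066 -0.0022]
```

View pics/g9.png

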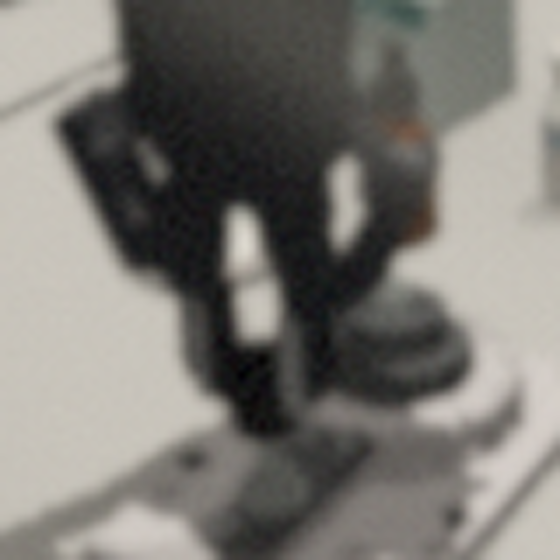

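The knob (265,400 in the crop) is lifted in the fingers and the stacked rings are still in place. The stop is confirmed: the last 1.2 mm command added 7 N but moved the tool only 0.1 mm, after 16 mm of travel. I'm handing the job in.

```bash
python3 -c "
from h import *
print(manip.job_done()); s=manip.state(); print(s['time'],s['tool_pos'],s['contact_force'],s['gripper_width'])"
```

```text
the job is handed in; nothing more can be done
None
the job is handed in; nothing more can be done
```

The job is done and handed in at about 24.5 s. Both rings are on the post, large below small, and the gripper is holding the plunger knob up against its stop.

- **Rings:** each one met firm contact within 0.5 mm of its expected seated height. The last pictures show them stacked flat on the turntable with the post tip showing above.
- **Plunger:** I pulled the knob up 16 mm. The final 1.2 mm of command moved it only 0.1 mm, while the downward force rose from 17 to 24 N, so it is against its stop. The gripper still read an opening that fits the knob, about 0.295.
- **Disagreements:** the fingertips were really about 30 mm higher than the reported tool position. Because of that, my first grasp of the large ring closed on nothing, though the ring did not move. I corrected for it from the images and contact forces. The gripper opening also read about 0.04 low on every part.
- **Not checked:** pin clearance is inferred from the plunger's travel and stop, because I couldn't see the pin itself. I took no final picture of the whole bench, but nothing in the pictures or forces suggested the other items were touched. I viewed 12 pictures, two over the budget.

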